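# Fit the filter cartridge and set the throttle screw of an ink module

## Robot

A 7-joint arm with a two-finger parallel gripper is mounted at the origin on the work surface. World frame = base frame: x ahead of the robot, y to its left, z up, the work surface at z = 0. Lengths are in mm, angles in rad, forces in N, time in s.
With the tool pointing down it reaches from about 400 to 850 mm from the base axis. Payload 6.9 kg.
Tool frame: the origin (TCP) lies at the very end of the fingers, on their centre line; the grasp point (between the pads) lies 19 mm behind it (grip_point_offset is the distance from the TCP to the grasp point, in mm); z points along the fingers, y is the direction in which the jaws open and shut (so a half turn about z gives the same grasp; the last joint's range is limited). The gripper opens to 85 mm and grips with 20 to 120 N. Pads are 22 mm wide; open, the fingers measure 114 mm over their backs; the gripper's body (76 mm by 85 mm) begins 54 mm behind the grasp point. The pads swing forward as they close: fully open they stand 13 mm farther back than shut.
Start: joints at [-1.226, 0.507, -0.238, 1.5, 0.126, 1.149, -0.155], TCP at [147.855, 607.248, 231.275] pointing down, gripper open.
Joint ranges: [-3.08, 3.08], [-0.24, 2.05], [-1.43, 1.35], [0, 2.5], [-1.52, 4.66], [0.17, 1.96], [-2.89, 2.89]. Speed limits (rad/s): [2.39, 2.39, 3.14, 3.14, 3.14, 3.14, 3.14].

## Interface

Orientations are given as a unit quaternion [w, x, y, z].
In Python, from workcell import * gives the robot as it stands.
- The arm moves only by the tool apply_moves, never from a script. Its argument "targets" is a list of rows, each a list of 5 numbers: the shift along the tool's x, y, z in m, then the turn about the tool's z in rad, then the opening, from 0 (shut) to 1 (fully open). A call has 1 to 5 rows; each row shifts and turns the pose as measured when the row begins, along the tool's axes as they then stand; what a row does not reach is not made up. A row lasts 1/12 s, in which the tool goes at most 41.7 mm and 7.16 degrees, less where a joint would pass 70% of its speed; a pose out of reach is approached as far as the arm can. A call with a gripper value outside its range is refused whole. The fingers move at their own pace and stop on an object; "squeeze" is the grip in N (left out, the last holds). Time passes only in rows, so rows that do not move let the fingers close. It gives the time, the measured TCP pose, the force and the opening at its end, in the units of the state.
- get_obs(): the state, without advancing time (a new reading comes with each control period).
- camera(name): name is "scene" or "top"; returns (picture, depth): 400x640x3 uint8, red, green, blue; 400x640 float32, mm along the optical axis (not along the pixel's ray), 0 where there is no reading.
- camera_info(name): a dict with "fx", "fy", "cx", "cy" (pixels), "k1" (the pictures are not rectified: a ray, as slopes to the right and down, at radius r is drawn at 1 + k1 r^2 times it, then the intrinsics apply), "extrinsics" (4x4, takes a point from world to camera coordinates). Camera axes: x right, y down, z forward; pixel columns grow to the right and rows downward; lengths in mm; the calibration is good to about 2 mm. A picture is of the moment at which its call begins. camera_info takes no time and is no camera call.
- job_done(): hands the job in, once; it reports no verdict.
Trained networks look in the newest picture that a camera, given by its name, has taken for a name from the list of things; names that differ only in an ending like _2 or _b are one class to them, and where a whole thing is asked for, a point or a joint stands for the part that bears it (a point fixed in the world has none). Each returns a list of dicts, best first, with "score" (0 to 1); they miss things now and then, are a little off and sometimes report something else, mostly with a low value. They report only what shows in the picture. A call takes as long as a camera call. They do not tell look-alikes from the thing itself.
- search_frame(name, camera): "location" ([x, y, z] in mm, in world coordinates, good to about 4 mm: the middle of the surface that is visible of it).
The state is a dict: "t": time; "joints": joint angles; "joint_velocities": joint speeds; "joint_torque": joint torques, N m; "eef_pos": TCP position; "eef_rot": TCP orientation; "force": force on the tool from outside, world axes, zero at the start; "wrist_torque": the same for the moment, N m; "width": finger opening in mm.
Only numpy, scipy, OpenCV 4.12 (cv2) and the standard library are available. Lean on these libraries where they do the work, as an engineer would, in place of code of your own. Each camera call takes 0.05 s, during which the arm holds its last target. There are 200 camera calls.

## Task

Take the straight white filter cartridge out of the black three-hole rack and stand it upright, right way up, in the empty grey holder cup of the ink module, lowering it all the way in before you let go. Then turn the module's flat-headed throttle thumbscrew clockwise until it seats, back it off a quarter turn, and finish still gripping its head at that setting, so that I can tighten its lock nut while you hold it. Leave the other parts and tools where they are.

Things in the scene. Friction and masses are not known exactly. Their poses are not given: they have to be found in the camera images.
- cartridge_center (a point): Centre of the filter cartridge (60 mm above its foot; z to its top): a straight white rod 24 mm in diameter, 120 mm long, with grey bands, its top 8 mm a grey knob 20 mm in diameter, its foot chamfered. About 90 g. It stands upright in one of the rack's three holes (which one varies), foot 10 mm above the bench, so that this point is 25 mm above the rack's top.
- rack: Black rack fixed to the bench: a block 80 mm (x) by 220 mm (y) by 45 mm tall, with a row of three round holes along its y axis, 66 mm apart, 27 mm in diameter, 35 mm deep. Each holds one standing part; those beside the cartridge are up to 122 mm long, so grip across the row. Origin: centre of its underside.
- cup_floor (a point): Centre of the inner floor of the ink module's empty holder cup, 17 mm above the bench; axes as module. A grey round cup near the +y end of the module: bore 28 mm in diameter, rim 41 mm above this point, flared, 41 mm across outside. Clear for 50 mm all round. With the cartridge's foot on this floor, its centre is 60 mm above this point.
- module: The ink module, fixed to the bench: a steel base plate 290 mm long (y) and 170 mm wide (x), carrying an aluminium manifold block with the throttle thumbscrew at its -y end, a pump, a fat white main filter, three black solenoid valves and, at its +y end, the empty holder cup. Nothing near the thumbscrew or the cup is taller than 80 mm. Origin: centre of its underside, z up.
- throttle_grip (a point): Centre of the head of the throttle thumbscrew: a flat black spade 32 mm long (x), 10 mm thick (y: pinch it this way) and 26 mm tall (z up, the screw's axis), about 107 mm above the bench, on an upright steel stem 8 mm in diameter, bare for 18 mm below the head; then comes the brass lock nut, 20 mm across. The low round black knob 70 mm away is another control, not to be used.
- throttle (a joint): Angle of the thumbscrew in rad: 0 = seated (a hard stop), growing as it is backed off, anticlockwise seen from above; clockwise closes it. Starts between 0.8 and 2.0 and stays where it is left. Turns at about 0.05 N m; when it seats, the torque rises sharply and it turns no further. It rises 1.25 mm per turn backed off.
- level_probe: Another part in the rack: a grey foot 25 mm in diameter and 40 mm tall with a thin steel rod 8 mm in diameter above it, 122 mm in all. Stays in the rack. Origin: centre of its foot.
- damper: Another part in the rack: a short round steel can 25 mm in diameter with a small spigot on top, 76 mm in all. Stays in the rack. Origin: centre of its underside.
- wrench: Flat steel wrench, 150 mm long, lying on the bench between the robot and the module. To be left alone. Origin: middle of its underside.
- screwdriver: Screwdriver with a yellow handle, 180 mm long, lying on the bench. To be left alone. Origin: middle of its length, on the bench.
- fitting: Small brass elbow fitting, about 36 mm long and 26 mm tall. To be left alone. Origin: centre of its underside.
- carton: Small open cardboard carton of brass standoffs, 100 x 130 x 60 mm. To be left alone. Origin: centre of its underside.
- fan: Square black cooling fan lying flat, 80 x 80 x 25 mm. To be left alone. Origin: centre of its underside.
- sealant: Small white bottle with a black cap, 40 mm in diameter, 95 mm tall, standing. To be left alone. Origin: centre of its underside.
Mind the look-alikes: they are no part of the job. What is shaped like the part that bears cartridge_center but green or purple is not meant.

How it is judged (in metres and radians):
On the way, in this order (a step that is already met when the one before it is completed fails the run):
1. the cartridge stands in the holder cup, foot on its floor, upright and let go (horizontal distance between cartridge_center and cup_floor below 0.012 m and z of cartridge_center in the frame of cup_floor between 0.05 and 0.066 m and angle between cartridge_center's own z axis and vertical below 0.15 rad and contact force between cartridge and the fingers below 0.05 N), for 0.2 s.
2. the thumbscrew has been turned in until it is seated (value of joint throttle below 0.05 rad), for 0.1 s.
At the end, for the whole second after the job is handed in: Cartridge upright in the cup (centre 50 to 66 mm above its floor, within 12 mm of its axis, within 8.5 degrees), let go. The thumbscrew, seated before, is 75 to 105 degrees open and still held: the fingers press it with over 4 N, within 30 mm of its head's centre. Nothing else moved over 30 mm (all of step 1 and value of joint throttle between 1.31 and 1.83 rad and contact force between throttle and the fingers above 4 N and distance between the grasp point and throttle_grip below 0.03 m); the arm keeps its last pose, push and grip.
It fails at once if the cartridge is let go above the cup, more than 15 mm before it stands on the floor of the cup (contact force between cartridge and the fingers below 0.05 N and z of cartridge_center in the frame of cup_floor above 0.075 m and horizontal distance between cartridge_center and cup_floor below 0.05 m).
It fails at once if another part in the rack is disturbed (moved more than 30 mm) (distance of any of level_probe, damper from where it was at the start of the episode above 0.03 m).
It fails at once if a tool or part lying on the bench is disturbed (moved more than 30 mm) (distance of any of wrench, screwdriver, fitting, carton, fan, sealant from where it was at the start of the episode above 0.03 m).
It also fails if it takes over 58 s, if anything falls off the work surface, if the arm or the gripper's body presses on something with over 40 N, if the wrist force passes 120 N, or if a joint passes its speed limit or range.

## Working session

There is one attempt and no reset: what is moved stays moved. The work goes in short steps, Python scripts to look and compute and a tool call to move; the robot and the scene stay as the last step left them, time stands still between calls to the robot, and variables do not carry over. Pictures are saved under pics/ and viewed, about 8 in all and at most 12, crops included, and the job is handed in when it is done.

Besides the shell and the picture viewer there is one more tool, called after "Request:" as name([rows], argument=value, ...), one row to a line, values as JSON. apply_moves: Moves the arm, as the interface text tells. Its arguments: {"type":"object","properties":{"targets":{"type":"array","items":{"type":"array","items":{"type":"number"}}},"squeeze":{"type":"number"}},"required":["targets"]}

```bash
mkdir -p pics; ls; cat > h.py <<'E'
from workcell import *
import numpy as np, cv2
def px2w(cam,u,v,d):
    i=camera_info(cam); K=np.array([[i["fx"],0,i["cx"]],[0,i["fy"],i["cy"]],[0,0,1.]])
    x,y=(u-i["cx"])/i["fx"],(v-i["cy"])/i["fy"]
    a,b=x,y
    for _ in range(20):
        s=1+i["k1"]*(a*a+b*b); a,b=x/s,y/s
    E=np.array(i["extrinsics"]); p=np.array([a*d,b*d,d])
    return E[:3,:3].T@(p-E[:3,3])
def w2px(cam,p):
    i=camera_info(cam);E=np.array(i["extrinsics"]); q=E[:3,:3]@np.array(p)+E[:3,3]
    a,b=q[:2]/q[2]; s=1+i["k1"]*(a*a+b*b)
    return np.round([a*s*i["fx"]+i["cx"],b*s*i["fy"]+i["cy"],q[2]],1)
E
python3 - <<'E'
from h import *
np.set_printoptions(precision=1,suppress=True)
for c in("scene","top"):
    p,d=camera(c); np.savez(f"{c}0.npz",p=p,d=d); cv2.imwrite(f"pics/{c}0.png",p[:,:,::-1])
    print(c,camera_info(c))
    for n in("cartridge_center","rack","cup_floor","module","throttle_grip","level_probe","damper"):
        for r in search_frame(n,c)[:3]: print(n,np.array(r["location"]),round(r["score"],2),w2px(c,r["location"]))
o=get_obs();print(o)
E
```

```text
pics
scene {'fx': 419.9157022676171, 'fy': 419.9157022676171, 'cx': 312.8347787171225, 'cy': 199.86384993002397, 'k1': 0.016240917465718895, 'extrinsics': array([[   0.5,    0.8,    0. , -280.4],
       [   0.7,   -0.4,   -0.6, -315.8],
       [  -0.5,    0.3,   -0.8, 1379.1],
       [   0. ,    0. ,    0. ,    1. ]])}
cartridge_center [ 630.3 -358.4   87.5] 0.93 [191.1 297.6 863.5]
cartridge_center [ 625.9 -222.6   80.3] 0.91 [250.  266.6 916. ]
cartridge_center [ 410.5 -306.7   75.7] 0.77 [ 177.8  216.4 1004.6]
rack [ 532.2 -298.7   44.3] 0.74 [203.7 259.3 968.3]
cup_floor [542.4 124.1  36.6] 0.86 [ 355.5  189.3 1107.7]
module [538.9 122.5  36.9] 0.75 [ 354.2  188.6 1108.8]
throttle_grip [ 740.2 -254.6   26.3] 0.65 [263.8 327.  888.4]
level_probe [ 524.5 -215.    69.8] 0.45 [233.7 234.6 979.7]
damper [ 386.1 -225.8   21.7] 0.68 [ 209.5  208.7 1086.3]
damper [ 516.8 -346.4   68. ] 0.61 [178.9 258.7 942.1]
top {'fx': 469.82617727534875, 'fy': 469.82617727534875, 'cx': 319.34081743827215, 'cy': 198.39451328336796, 'k1': -0.10737836843149239, 'extrinsics': array([[  -0. ,   -1. ,   -0.
[... 326 characters left out ...]
75.5 1151.3]
rack [ 512.1 -275.1   47.6] 0.96 [ 417.7  214.9 1182.9]
cup_floor [513.9 153.1  19.9] 0.86 [ 250.5  219.2 1216.8]
module [518.4 145.8   9.4] 0.57 [ 253.9  217.8 1227.8]
level_probe [ 516.1 -216.8   47.5] 0.5 [ 394.7  213.9 1184.5]
damper [ 504.1 -345.4   69.4] 0.45 [ 447.5  216.5 1159.2]
{'t': 0.8, 'joints': array([-1.2,  0.5, -0.2,  1.5,  0.1,  1.1, -0.2]), 'joint_velocities': array([-0.,  0.,  0., -0.,  0.,  0., -0.]), 'joint_torque': array([ -0. , -62. ,  -2.2, -25. ,   0. ,   0. ,  -0. ]), 'eef_pos': array([147.8, 607.2, 231.3]), 'eef_rot': array([-0. ,  0.1,  1. ,  0. ]), 'force': array([-0.1, -0.1,  0.3]), 'wrist_torque': array([-0., -0., -0.]), 'width': 85.47666650592637}
```

View pics/scene0.png

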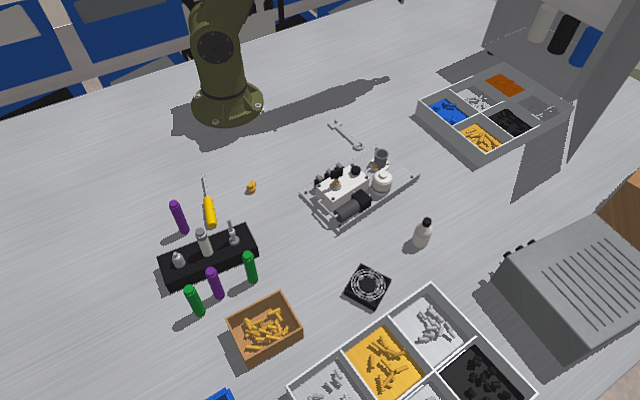

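View pics/top0.png

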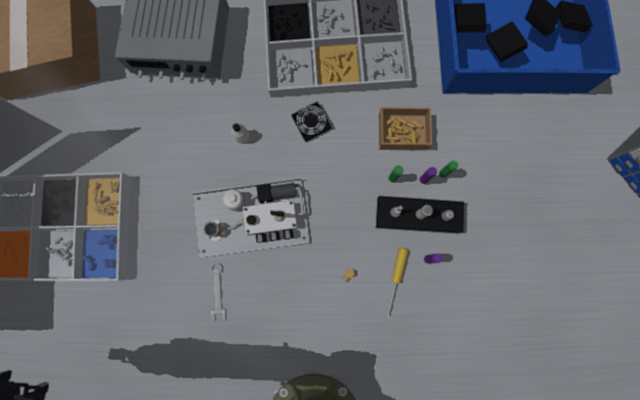

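Scene view: the cartridge look-alikes are green at (193,300) and (249,266) and purple at (212,282) and (178,216), all on the bench. The white banded rod in the rack's middle hole, at (203,240) in scene and (425,212) in top, is the one described. The cup is at (380,160) in scene and (215,228) in top. The throttle needs an enlarged crop.

```bash
python3 - <<'E'
from h import *
np.set_printoptions(precision=1,suppress=True)
S=np.load("scene0.npz");T=np.load("top0.npz")
def crop(p,x,y,w,h): return cv2.resize(p[y:y+h,x:x+w,::-1],(400,300),interpolation=cv2.INTER_CUBIC)
a=np.hstack([crop(T['p'],190,175,130,98),crop(S['p'],295,135,130,98)])
b=np.hstack([crop(T['p'],370,185,100,75),crop(S['p'],150,190,120,90)])
cv2.imwrite("pics/crop.png",np.vstack([a,b]))
def cloud(cam,D,x,y,w,h):
    vs,us=np.mgrid[y:y+h,x:x+w]; vs=vs.ravel();us=us.ravel()
    d=D['d'][vs,us]; i=camera_info(cam);K=np.array([[i["fx"],0,i["cx"]],[0,i["fy"],i["cy"]],[0,0,1.]])
    uv=np.stack([us,vs],1).astype(float)
    n=cv2.undistortPoints(uv[:,None],K,np.array([i["k1"],0,0,0]))[:,0]
    q=np.c_[n*d[:,None],d]; E=np.array(i["extrinsics"])
    return (q-E[:3,3])@E[:3,:3],us,vs,d,D['p'][vs,us]
def show(t,P,m):
    Q=P[m]; print(t,m.sum(),'min',Q.min(0),'max',Q.max(0),'med',np.median(Q,0))
for c,D,R,M in(("top",T,(370,185,100,55),(185,175,135,90)),("scene",S,(150,190,120,95),(295,135,130,98))):
    P,u,v,d,col=cloud(c,D,*R); ok=d>0
    show(c+" bench",P,ok&(abs(P[:,2])<8))
    near=ok&(abs(P[:,0]-510)<60)&(P[:,1]<-150)
    show("racktop",P,near&(abs(P[:,2]-45)<5))
    m=near&(abs(P[:,2]-45)<5)
    r=cv2.minAreaRect(P[m][:,:2].astype(np.float32)); print(r)
    show("cart>115",P,near&(P[:,2]>115)&(abs(P[:,1]+278)<25))
    show("cart 60-115",P,near&(P[:,2]>60)&(P[:,2]<115)&(abs(P[:,1]+278)<25))
    P,u,v,d,col=cloud(c,D,*M); ok=d>0
    m=ok&(abs(P[:,2]-8)<10)&(P[:,2]>4)
    show("plate",P,m); print(cv2.minAreaRect(P[m][:,:2].astype(np.float32)))
    m=ok&(P[:,2]>97); show("thr",P,m)
    print(np.c_[P[m],u[m],v[m],col[m]].astype(int)[:45])
    m=ok&(abs(P[:,2]-58)<5)&(P[:,1]>100); show("cup rim",P,m)
    print(np.c_[P[m],u[m],v[m]].astype(int)[:60:2])
E
```

```text
top bench 2638 min [ 450.2 -426.7   -7.1] max [ 600.2 -156.3    7.8] med [ 559.4 -288.2    0.2]
racktop 2317 min [ 466.1 -394.7   40. ] max [ 563.3 -171.2   50. ] med [ 513.  -277.5   45.2]
((515.23681640625, -283.773681640625), (219.42616271972656, 81.29866790771484), 84.58426666259766)
cart>115 86 min [ 503. -292.  116.] max [ 527.7 -270.9  135. ] med [ 513.9 -281.4  127.9]
cart 60-115 46 min [ 503.4 -286.3   60.5] max [ 523.2 -270.9  114.2] med [ 509.8 -272.9   88.8]
plate 4080 min [395.4 -26.4   4. ] max [638.5 332.9  18. ] med [498.4 200.3  12. ]
((516.3937377929688, 155.11465454101562), (359.2684326171875, 237.0172882080078), 88.83370208740234)
thr 72 min [510.7  58.8  97.4] max [524.4  90.1 127.8] med [516.5  73.6 118.9]
[[524  87 116 271 210 114 114 117]
 [524  85 118 272 210 116 117 119]
 [521  89 121 270 211 104 104 106]
 [521  87 118 271 211  52  52  55]
 [521  84 124 272 211  51  51  53]
 [521  82 121 273 211  64  64  66]
 [521  80 118 274 211  68  68  71]
 [521  78 115 275 211  68  68  70]
 [520  75 123 276 211  72  72  75]
 [521  73 122 277 211  70  71  73]
 [521  70 11
[... 4383 characters left out ...]
.5  56.8]
[[466 253  56 378 148]
 [472 254  61 380 148]
 [473 261  58 382 148]
 [467 249  55 377 149]
 [473 250  60 379 149]
 [474 257  57 381 149]
 [477 262  57 383 149]
 [470 239  60 375 150]
 [470 247  55 377 150]
 [473 251  55 379 150]
 [474 258  53 381 150]
 [480 263  55 384 150]
 [484 267  57 386 150]
 [473 237  59 375 151]
 [473 248  53 378 151]
 [485 263  56 385 151]
 [488 267  56 387 151]
 [475 236  57 375 152]
 [493 264  58 387 152]
 [479 233  58 375 153]
 [495 262  57 387 153]
 [482 230  59 375 154]
 [484 229  58 375 155]
 [501 257  57 387 155]
 [489 228  58 376 156]
 [503 252  57 386 156]
 [489 229  54 376 157]
 [495 230  59 378 157]
 [504 244  59 384 157]
 [506 250  57 386 157]]
```

View pics/crop.png

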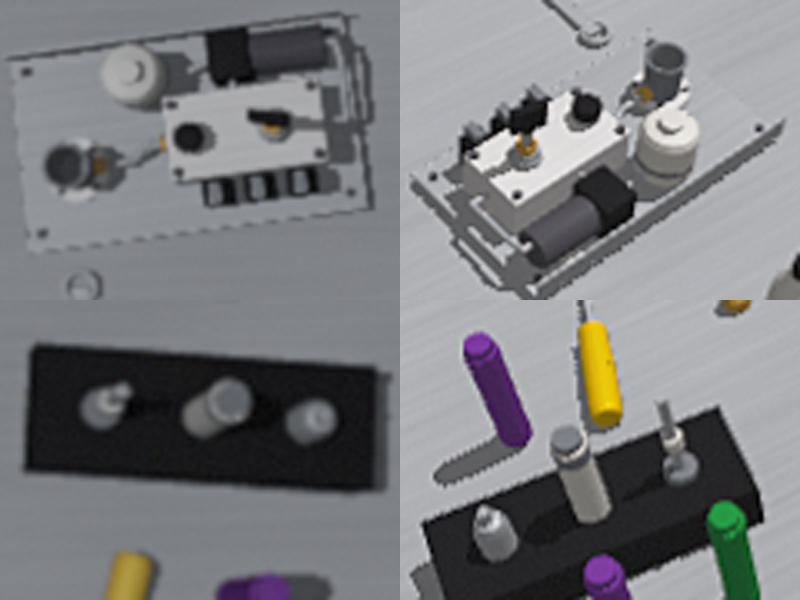

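The crop shows the spade head with its brass nut at top px (278,213), which is the throttle. The round knob at top px (252,219) is the other control. The white banded rod in the middle hole is the cartridge. Next I'll fit the cup rim and the spade direction.

```bash
cat >> h.py <<'E'
def cloud(cam,D):
    vs,us=np.mgrid[0:400,0:640]; vs=vs.ravel();us=us.ravel(); d=D['d'].ravel()
    i=camera_info(cam);K=np.array([[i["fx"],0,i["cx"]],[0,i["fy"],i["cy"]],[0,0,1.]])
    n=cv2.undistortPoints(np.stack([us,vs],1).astype(float)[:,None],K,np.array([i["k1"],0,0,0]))[:,0]
    q=np.c_[n*d[:,None],d]; E=np.array(i["extrinsics"])
    return ((q-E[:3,3])@E[:3,:3])[d>0]
def go(xyz,beta=None):
    """world TCP target, jaw azimuth beta (deg) -> tool-frame shift (m), turn (rad)"""
    from scipy.spatial.transform import Rotation as Ro
    o=get_obs(); q=o["eef_rot"]; R=Ro.from_quat([q[1],q[2],q[3],q[0]]).as_matrix()
    b=np.degrees(np.arctan2(R[1,1],R[0,1])); d=R.T@(np.array(xyz)-o["eef_pos"])/1000
    t=0 if beta is None else -np.radians((beta-b+90)%180-90)
    print("t",o["t"],"pos",o["eef_pos"].round(1),"beta",round(b,1),"tilt z",R[:,2].round(3),"j",o["joints"].round(2),"F",o["force"].round(1),"w",round(o["width"],1))
    print("shift m",d.round(4),"turn",round(t,3),"n rows",round(np.linalg.norm(d)/.0417,1))
E
python3 - <<'E'
from h import *
from scipy.optimize import least_squares
np.set_printoptions(precision=1,suppress=True)
for c in("scene","top"):
    P=cloud(c,np.load(f"{c}0.npz"))
    m=(abs(P[:,2]-59)<5)&(np.hypot(P[:,0]-482,P[:,1]-248)<32); Q=P[m]
    f=lambda p:np.clip(abs(np.hypot(Q[:,0]-p[0],Q[:,1]-p[1])-17.2)-3.3,0,None)
    s=least_squares(f,[482,248],loss='soft_l1'); print(c,"cup",s.x,m.sum(),s.cost, Q[:,2].max(), "bbox",Q.min(0),Q.max(0))
    m=(P[:,2]>108)&(P[:,2]<130)&(np.hypot(P[:,0]-517,P[:,1]-74)<30); Q=P[m]
    (cx,cy),(w,h),a=cv2.minAreaRect(Q[:,:2].astype(np.float32))
    ev,V=np.linalg.eigh(np.cov(Q[:,:2].T)); print("thr",cx,cy,w,h,a,"mean",Q.mean(0),"pca deg",np.degrees(np.arctan2(V[1,1],V[0,1])), np.percentile(Q[:,2],[50,90]))
    m=(P[:,2]>9)&(P[:,2]<16)&(abs(P[:,0]-515)<120)&(abs(P[:,1]-150)<165)
    # main manifold top z ~ 60
    m=(abs(P[:,2]-58)<4)&(abs(P[:,0]-525)<60)&(abs(P[:,1]-95)<65); print("block",cv2.minAreaRect(P[m][:,:2].astype(np.float32)))
go([515.5,-283.5,230],-5.3)
o=get_obs();print(o["eef_rot"])
E
```

```text
scene cup [487.1 247.3] 62 0.8480191140293556 61.38708676958211 bbox [466.6 228.5  54.2] [507.5 267.7  61.4]
thr 518.096435546875 74.22522735595703 31.269634246826172 11.488829612731934 81.44190216064453 mean [519.2  73.  116.8] pca deg 79.47799024844397 [118.1 121.4]
block ((525.1920776367188, 96.19699096679688), (119.6760025024414, 126.83978271484375), 0.43473494052886963)
top cup [486.4 246.3] 77 0.06494468350155258 63.7212919644329 bbox [469. 229.  54.] [504.9 266.2  63.7]
thr 517.4617309570312 74.57759094238281 31.331218719482422 10.429981231689453 82.13631439208984 mean [517.   74.5 119.4] pca deg 81.28097922101661 [119.6 123.5]
block ((525.0849609375, 95.78956604003906), (118.98101043701172, 126.4195327758789), 0.07970115542411804)
t 0.8 pos [147.8 607.2 231.3] beta 76.3 tilt z [-0.  0. -1.] j [-1.2  0.5 -0.2  1.5  0.1  1.1 -0.1] F [-0.1 -0.1  0.3] w 85.5
shift m [-0.6 -0.8  0. ] turn 1.424 n rows 23.1
[-0.   0.1  1.   0. ]
```

```bash
cat >> h.py <<'E'
def plan(wps,beta,step=40,maxturn=.11):
    """nominal rows along straight legs through world waypoints, ending at jaw azimuth beta"""
    o=get_obs(); p=o["eef_pos"].copy(); q=o["eef_rot"]
    b=2*np.arctan2(q[2],q[1])-np.pi/2; b=(b+np.pi)%(2*np.pi)-np.pi
    tot=-((np.radians(beta)-b+np.pi/2)%np.pi-np.pi/2)
    pts=[]
    for w in wps:
        s=pts[-1] if pts else p; w=np.array(w,float); n=max(1,int(np.ceil(np.linalg.norm(w-s)/step)))
        pts+=[s+(w-s)*k/n for k in range(1,n+1)]
    n=max(len(pts),int(np.ceil(abs(tot)/maxturn))); pts+=[pts[-1]]*(n-len(pts))
    print("start",p.round(1),"beta",np.degrees(b).round(1),"w",round(o["width"],1),"F",o["force"].round(1),"j",o["joints"].round(2),"t",round(o["t"],2))
    for k,w in enumerate(pts):
        y=np.array([np.cos(b),np.sin(b)]);x=np.array([-y[1],y[0]]);d=w-p
        print(k,[round(float(d[:2]@x)/1000,3),round(float(d[:2]@y)/1000,3),round(-d[2]/1000,3),round(tot/n,3)],w.round(0)); b-=tot/n; p=w
E
python3 -c "
from h import *
plan([[560,200,235],[515.5,-283.5,235]],-5.3)"
```

```text
start [147.8 607.2 231.3] beta 76.3 w 85.5 F [-0.1 -0.1  0.3] j [-1.23  0.51 -0.24  1.5   0.13  1.15 -0.15] t 0.8
0 [-0.033, -0.02, np.float64(-0.0), np.float64(0.051)] [175. 580. 232.]
1 [-0.034, -0.018, np.float64(-0.0), np.float64(0.051)] [203. 553. 232.]
2 [-0.035, -0.016, np.float64(-0.0), np.float64(0.051)] [230. 526. 232.]
3 [-0.036, -0.015, np.float64(-0.0), np.float64(0.051)] [258. 499. 232.]
4 [-0.036, -0.013, np.float64(-0.0), np.float64(0.051)] [285. 471. 233.]
5 [-0.037, -0.011, np.float64(-0.0), np.float64(0.051)] [313. 444. 233.]
6 [-0.038, -0.009, np.float64(-0.0), np.float64(0.051)] [340. 417. 233.]
7 [-0.038, -0.007, np.float64(-0.0), np.float64(0.051)] [368. 390. 233.]
8 [-0.038, -0.005, np.float64(-0.0), np.float64(0.051)] [395. 363. 234.]
9 [-0.038, -0.003, np.float64(-0.0), np.float64(0.051)] [423. 336. 234.]
10 [-0.039, -0.001, np.float64(-0.0), np.float64(0.051)] [450. 309. 234.]
11 [-0.039, 0.001, np.float64(-0.0), np.float64(0.051)] [478. 281. 234.]
12 [-0.039, 0.003, np.float64(-0.0), np.float64(0.051)] [505. 254. 235.]
13 [-0.038, 0.005, np.float64(-0.0), 
[... 384 characters left out ...]
)] [546.  51. 235.]
19 [-0.034, -0.016, np.float64(-0.0), np.float64(0.051)] [543.  14. 235.]
20 [-0.034, -0.015, np.float64(-0.0), np.float64(0.051)] [539. -23. 235.]
21 [-0.035, -0.013, np.float64(-0.0), np.float64(0.051)] [536. -60. 235.]
22 [-0.036, -0.011, np.float64(-0.0), np.float64(0.051)] [533. -98. 235.]
23 [-0.036, -0.009, np.float64(-0.0), np.float64(0.051)] [ 529. -135.  235.]
24 [-0.037, -0.008, np.float64(-0.0), np.float64(0.051)] [ 526. -172.  235.]
25 [-0.037, -0.006, np.float64(-0.0), np.float64(0.051)] [ 522. -209.  235.]
26 [-0.037, -0.004, np.float64(-0.0), np.float64(0.051)] [ 519. -246.  235.]
27 [-0.037, -0.002, np.float64(-0.0), np.float64(0.051)] [ 516. -284.  235.]
```

Request:
apply_moves([
  [-0.033, -0.02, 0, 0.05, 1],
  [-0.034, -0.018, 0, 0.05, 1],
  [-0.035, -0.016, 0, 0.05, 1],
  [-0.036, -0.015, 0, 0.05, 1],
  [-0.036, -0.013, 0, 0.05, 1],
], squeeze=40)

```text
t: 1.22
eef_pos: [279.2, 475.0, 229.5]
eef_rot: [-0.004, 0.237, 0.971, 0.002]
force: [0.8, 0.2, 0.0]
width: 85.5
```

Request:
apply_moves([
  [-0.037, -0.011, 0, 0.05, 1],
  [-0.038, -0.009, 0, 0.05, 1],
  [-0.038, -0.007, 0, 0.05, 1],
  [-0.038, -0.005, 0, 0.05, 1],
  [-0.038, -0.003, 0, 0.05, 1],
])

```text
t: 1.63
eef_pos: [423.5, 334.0, 229.2]
eef_rot: [-0.004, 0.362, 0.932, 0.003]
force: [0.2, -0.3, -0.7]
width: 85.6
```

Request:
apply_moves([
  [-0.039, -0.001, 0, 0.05, 1],
  [-0.039, 0.001, 0, 0.05, 1],
  [-0.039, 0.003, 0, 0.05, 1],
  [-0.038, 0.005, 0, 0.05, 1],
  [-0.038, 0.007, 0, 0.05, 1],
])

```text
t: 2.05
eef_pos: [569.1, 191.6, 229.1]
eef_rot: [-0.003, 0.481, 0.877, 0.004]
force: [0.5, 1.7, 0.0]
width: 85.6
```

Request:
apply_moves([
  [-0.029, -0.023, 0, 0.05, 1],
  [-0.031, -0.021, 0, 0.05, 1],
  [-0.032, -0.02, 0, 0.05, 1],
  [-0.033, -0.018, 0, 0.05, 1],
  [-0.034, -0.016, 0, 0.05, 1],
])

```text
t: 2.47
eef_pos: [558.0, -2.2, 225.5]
eef_rot: [-0.002, 0.591, 0.807, 0.005]
force: [0.1, -0.1, -0.3]
width: 85.5
```

```bash
python3 -c "
from h import *
plan([[515.5,-283.5,235]],-5.3)"
```

```text
start [558.   -2.2 225.5] beta 17.5 w 85.5 F [ 0.1 -0.1 -0.3] j [-0.14  0.41  0.15  1.69 -0.08  1.04  0.35] t 2.47
0 [-0.032, -0.016, np.float64(-0.001), np.float64(0.05)] [553. -37. 227.]
1 [-0.033, -0.014, np.float64(-0.001), np.float64(0.05)] [547. -73. 228.]
2 [-0.033, -0.012, np.float64(-0.001), np.float64(0.05)] [ 542. -108.  229.]
3 [-0.034, -0.011, np.float64(-0.001), np.float64(0.05)] [ 537. -143.  230.]
4 [-0.034, -0.009, np.float64(-0.001), np.float64(0.05)] [ 531. -178.  231.]
5 [-0.035, -0.007, np.float64(-0.001), np.float64(0.05)] [ 526. -213.  233.]
6 [-0.035, -0.006, np.float64(-0.001), np.float64(0.05)] [ 521. -248.  234.]
7 [-0.035, -0.004, np.float64(-0.001), np.float64(0.05)] [ 516. -284.  235.]
```

Request:
apply_moves([
  [-0.032, -0.016, -0.001, 0.05, 1],
  [-0.033, -0.014, -0.001, 0.05, 1],
  [-0.033, -0.012, -0.001, 0.05, 1],
  [-0.034, -0.011, -0.001, 0.05, 1],
  [-0.034, -0.009, -0.001, 0.05, 1],
])

```text
t: 2.88
eef_pos: [528.2, -187.0, 229.5]
eef_rot: [-0.002, 0.692, 0.722, 0.005]
force: [0.4, 0.2, -0.1]
width: 85.2
```

Request:
apply_moves([
  [-0.035, -0.007, -0.001, 0.05, 1],
  [-0.035, -0.006, -0.001, 0.05, 1],
  [-0.03, -0.004, -0.001, 0.05, 1],
  [0, 0, 0, 0, 1],
])

```text
t: 3.22
eef_pos: [505.9, -300.5, 232.7]
eef_rot: [0.0, 0.75, 0.661, 0.004]
force: [0.5, -1.4, 0.1]
width: 85.6
```

```bash
python3 -c "
from h import *
go([515.5,-283.5,200],-5.3)"
```

```text
t 3.2167 pos [ 505.9 -300.5  232.7] beta -7.3 tilt z [ 0.005  0.004 -1.   ] j [ 0.3   0.46  0.31  1.61 -0.16  1.1   0.53] F [ 0.5 -1.4  0.1] w 85.6
shift m [0.0179 0.0072 0.0328] turn -0.034 n rows 0.9
```

Request:
apply_moves([
  [0.018, 0.007, 0, -0.034, 1],
  [0, 0, 0.02, 0, 1],
  [0, 0, 0, 0, 1],
])

```text
t: 3.47
eef_pos: [515.2, -285.2, 212.9]
eef_rot: [0.001, 0.74, 0.673, 0.004]
force: [-0.2, 0.0, -1.5]
width: 85.5
```

```bash
python3 -c "
from h import *
go([515.5,-283.5,78],-5.3)"
```

```text
t 3.4667 pos [ 515.2 -285.2  212.9] beta -5.5 tilt z [ 0.007  0.003 -1.   ] j [ 0.28  0.47  0.3   1.64 -0.16  1.05  0.53] F [-0.2  0.  -1.5] w 85.5
shift m [ 0.0012 -0.0007  0.1349] turn -0.003 n rows 3.2
```

Request:
apply_moves([
  [0.001, 0, 0.034, 0, 1],
  [0, 0, 0.034, 0, 1],
  [0, 0, 0.034, 0, 1],
  [0, 0, 0.032, 0, 1],
  [0, 0, 0, 0, 1],
])

```text
t: 3.88
eef_pos: [524.0, -277.0, 80.0]
eef_rot: [0.005, 0.735, 0.678, 0.008]
force: [0.0, 0.8, 0.2]
width: 85.3
```

```bash
python3 - <<'E'
from h import *
go([515.5,-283.5,78],-5.3)
a=[]
for c,(x,y,w,h) in(("scene",(140,180,130,98)),("top",(370,175,110,83))):
    p,d=camera(c); a.append(cv2.resize(p[y:y+h,x:x+w,::-1],(400,300)))
cv2.imwrite("pics/grip.png",np.hstack(a))
E
```

```text
t 3.8833 pos [ 524. -277.   80.] beta -4.7 tilt z [ 0.017  0.004 -1.   ] j [ 0.3   0.62  0.24  1.79 -0.22  0.74  0.58] F [0.  0.8 0.2] w 85.3
shift m [-0.0072 -0.008   0.0018] turn 0.011 n rows 0.3
```

View pics/grip.png

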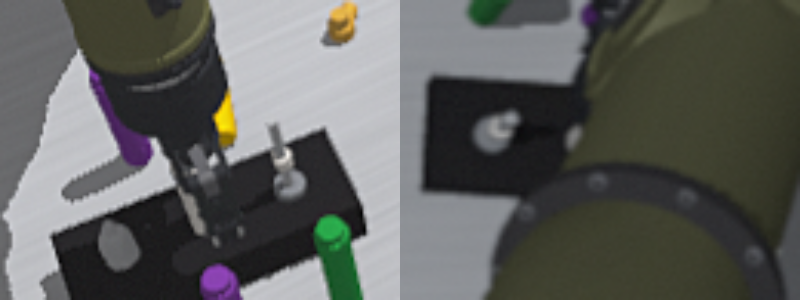

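The picture shows the fingers straddling the cartridge across the row, with the neighbours untouched. I'll correct the drift and then close.

Request:
apply_moves([
  [-0.007, -0.008, 0.001, 0.01, 1],
  [0, 0, 0, 0, 1],
  [0, 0, 0, 0, 0],
  [0, 0, 0, 0, 0],
  [0, 0, 0, 0, 0],
])

```text
t: 4.4
eef_pos: [521.2, -288.3, 93.4]
eef_rot: [0.014, 0.739, 0.674, 0.011]
force: [0.1, -0.3, -0.5]
width: 51.7
```

Request:
apply_moves([
  [0, 0, 0, 0, 0],
  [0, 0, 0, 0, 0],
  [0, 0, 0, 0, 0],
])

```text
t: 4.65
eef_pos: [520.5, -288.6, 95.0]
eef_rot: [0.014, 0.739, 0.673, 0.011]
force: [-5.0, 0.8, 1.5]
width: 23.6
```

```bash
python3 -c "
from h import *
go([515.5,-283.5,200],-5.3)"
```

```text
t 4.65 pos [ 520.5 -288.6   95. ] beta -5.3 tilt z [ 0.035 -0.006 -0.999] j [ 0.31  0.59  0.25  1.79 -0.22  0.75  0.59] F [-5.   0.8  1.5] w 23.6
shift m [ 0.0043 -0.0017 -0.1051] turn -0.0 n rows 2.5
```

Request:
apply_moves([
  [0, 0, -0.015, 0, 0],
  [0.001, 0, -0.02, 0, 0],
  [0.001, 0, -0.02, 0, 0],
])

```text
t: 4.9
eef_pos: [514.9, -284.4, 146.0]
eef_rot: [0.008, 0.739, 0.673, 0.009]
force: [0.3, -0.8, -0.5]
width: 23.0
```

```bash
python3 -c "
from h import *
go([515.5,-283.5,250],-5.3)"
```

```text
t 4.9 pos [ 514.9 -284.4  146. ] beta -5.4 tilt z [ 0.024 -0.001 -1.   ] j [ 0.29  0.53  0.27  1.74 -0.2   0.87  0.56] F [ 0.3 -0.8 -0.5] w 23.0
shift m [ 0.0011  0.003  -0.104 ] turn -0.001 n rows 2.5
```

Request:
apply_moves([
  [0, 0.001, -0.035, 0, 0],
  [0, 0.001, -0.035, 0, 0],
  [0, 0.001, -0.034, 0, 0],
  [0, 0, 0, 0, 0],
])

```text
t: 5.23
eef_pos: [515.8, -284.1, 255.9]
eef_rot: [0.009, 0.739, 0.673, 0.009]
force: [0.9, -2.1, -0.7]
width: 23.0
```

```bash
python3 - <<'E'
from h import *
plan([[545,-60,250],[486.8,246.8,250]],-5.3)
p,d=camera("scene"); cv2.imwrite("pics/lift.png",cv2.resize(p[100:300,100:340,::-1],(600,500)))
E
```

```text
start [ 515.8 -284.1  255.9] beta -5.3 w 23.0 F [ 0.9 -2.1 -0.7] j [ 0.27  0.43  0.31  1.59 -0.15  1.13  0.52] t 5.23
0 [0.038, 0.001, np.float64(0.001), np.float64(-0.0)] [ 521. -247.  255.]
1 [0.038, 0.001, np.float64(0.001), np.float64(-0.0)] [ 526. -209.  254.]
2 [0.038, 0.001, np.float64(0.001), np.float64(-0.0)] [ 530. -172.  253.]
3 [0.038, 0.001, np.float64(0.001), np.float64(-0.0)] [ 535. -135.  252.]
4 [0.038, 0.001, np.float64(0.001), np.float64(-0.0)] [540. -97. 251.]
5 [0.038, 0.001, np.float64(0.001), np.float64(-0.0)] [545. -60. 250.]
6 [0.038, -0.011, np.float64(-0.0), np.float64(-0.0)] [538. -22. 250.]
7 [0.038, -0.011, np.float64(-0.0), np.float64(-0.0)] [530.  17. 250.]
8 [0.038, -0.011, np.float64(-0.0), np.float64(-0.0)] [523.  55. 250.]
9 [0.038, -0.011, np.float64(-0.0), np.float64(-0.0)] [516.  93. 250.]
10 [0.038, -0.011, np.float64(-0.0), np.float64(-0.0)] [509. 132. 250.]
11 [0.038, -0.011, np.float64(-0.0), np.float64(-0.0)] [501. 170. 250.]
12 [0.038, -0.011, np.float64(-0.0), np.float64(-0.0)] [494. 208. 250.]
13 [0.038, -0.011, np.float64(-0.0), np.float64(-0.0)] [487. 247. 250.]
```

View pics/lift.png

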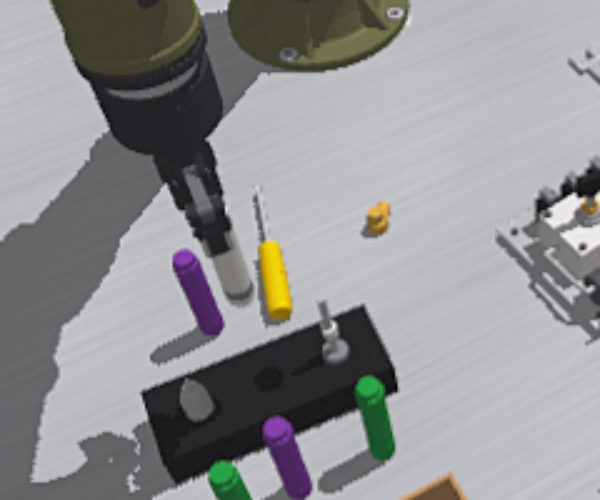

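The cartridge is held in line with the fingers, the middle hole is empty, and the damper and probe are still standing in their holes.

Request:
apply_moves([
  [0.038, 0.001, 0, 0, 0],
  [0.038, 0.001, 0, 0, 0],
  [0.038, 0.001, 0, 0, 0],
  [0.038, 0.001, 0, 0, 0],
  [0.038, 0.001, 0, 0, 0],
])

```text
t: 5.7
eef_pos: [535.4, -99.8, 248.5]
eef_rot: [0.008, 0.746, 0.666, 0.005]
force: [1.0, -0.2, -1.6]
width: 22.9
```

Request:
apply_moves([
  [0.038, 0.0, 0, 0, 0],
  [0.038, -0.01, 0, 0, 0],
  [0.038, -0.01, 0, 0, 0],
  [0.038, -0.01, 0, 0, 0],
  [0.038, -0.01, 0, 0, 0],
])

```text
t: 6.12
eef_pos: [514.1, 103.6, 240.1]
eef_rot: [0.006, 0.745, 0.666, 0.002]
force: [1.0, -0.4, -0.8]
width: 22.2
```

```bash
python3 -c "
from h import *
go([486.8,246.8,250],-5.3)
plan([[486.8,246.8,250]],-5.3)"
```

```text
t 6.1167 pos [514.1 103.6 240.1] beta -6.4 tilt z [ 0.01  -0.006 -1.   ] j [-0.42  0.34  0.23  1.76 -0.08  1.04 -0.27] F [ 1.  -0.4 -0.8] w 22.2
shift m [ 0.1392 -0.0429 -0.0111] turn -0.019 n rows 3.5
start [514.1 103.6 240.1] beta -6.4 w 22.2 F [ 1.  -0.4 -0.8] j [-0.42  0.34  0.23  1.76 -0.08  1.04 -0.27] t 6.12
0 [0.035, -0.011, np.float64(-0.002), np.float64(-0.005)] [507. 139. 243.]
1 [0.035, -0.011, np.float64(-0.002), np.float64(-0.005)] [500. 175. 245.]
2 [0.035, -0.01, np.float64(-0.002), np.float64(-0.005)] [494. 211. 248.]
3 [0.035, -0.01, np.float64(-0.002), np.float64(-0.005)] [487. 247. 250.]
```

Request:
apply_moves([
  [0.032, -0.01, 0, -0.005, 0],
  [0.032, -0.01, 0, -0.005, 0],
  [0.032, -0.01, 0, -0.005, 0],
  [0.025, -0.008, 0, -0.005, 0],
  [0, 0, 0, 0, 0],
])

```text
t: 6.53
eef_pos: [480.0, 245.3, 231.7]
eef_rot: [0.001, 0.733, 0.68, -0.002]
force: [-0.0, -0.1, -0.8]
width: 22.7
```

```bash
python3 - <<'E'
from h import *
go([486.8,246.8,200],-5.3)
p,d=camera("scene"); np.savez("scene1.npz",p=p,d=d);cv2.imwrite("pics/hover.png",cv2.resize(p[60:220,280:480,::-1],(750,600)))
E
```

```text
t 6.5333 pos [480.  245.3 231.7] beta -4.4 tilt z [-0.    -0.004 -1.   ] j [-0.65  0.38  0.18  1.73 -0.07  1.05 -0.52] F [-0.  -0.1 -0.8] w 22.7
shift m [0.0021 0.0067 0.0317] turn 0.016 n rows 0.8
```

View pics/hover.png

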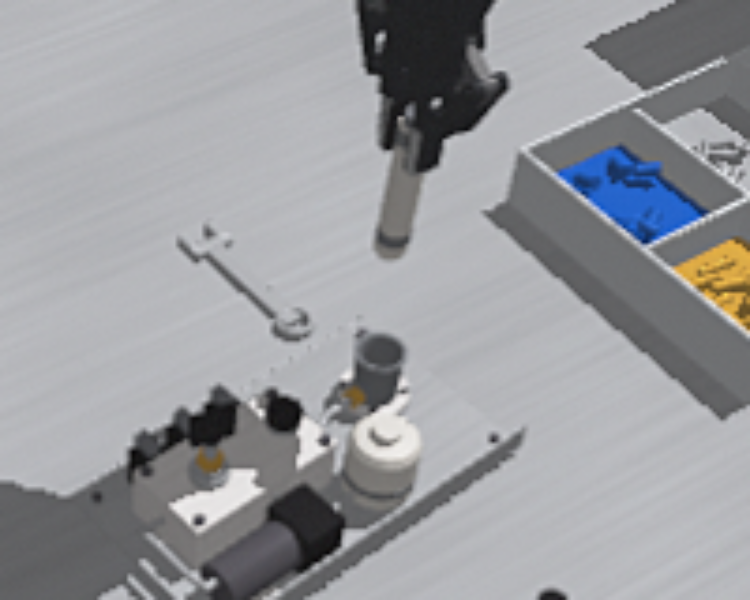

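```bash
python3 - <<'E'
from h import *
from scipy.optimize import least_squares
np.set_printoptions(precision=1,suppress=True)
D=np.load("scene1.npz");P=cloud("scene",D)
m=(np.hypot(P[:,0]-482,P[:,1]-246)<35)&(P[:,2]>110)&(P[:,2]<228);Q=P[m];print(len(Q),Q[:,2].min())
for a in range(115,230,12):
    s=Q[(Q[:,2]>=a)&(Q[:,2]<a+12)]
    if len(s)>3: print(a,len(s),s.mean(0),s.min(0),s.max(0))
Q=Q[(Q[:,2]>145)&(Q[:,2]<215)]
f=lambda p:np.hypot(Q[:,0]-p[0]-p[2]*(Q[:,2]-180),Q[:,1]-p[1]-p[3]*(Q[:,2]-180))-12
s=least_squares(f,[482,246,0,0],loss='soft_l1',f_scale=2);print("axis at z180",s.x[:2],"slope",np.round(s.x[2:],3),"at foot 145",s.x[:2]-35*s.x[2:])
E
```

```text
215 150.08807368270752
151 30 [483.  241.  156.8] [470.  235.1 151.1] [490.2 251.9 162.7]
163 33 [484.  241.4 169.2] [469.8 235.4 163.3] [490.  255.9 174.7]
175 34 [484.8 241.7 180.9] [472.1 235.8 175.2] [490.8 253.3 186.9]
187 35 [484.6 242.  192.7] [471.4 235.8 187.6] [491.8 253.2 198.7]
199 35 [484.3 241.6 205. ] [472.  235.5 199.2] [491.1 255.1 210.4]
211 35 [486.  242.2 216.5] [472.7 235.6 211.3] [493.4 254.8 222.5]
223 11 [482.8 240.2 224.9] [473.5 236.2 223.3] [492.4 250.6 227.7]
axis at z180 [477.7 248.5] slope [0. 0.] at foot 145 [476.3 248.3]
```

Request:
apply_moves([
  [0.001, 0.008, 0.02, 0.01, 0],
  [0, 0, 0.03, 0, 0],
  [0, 0, 0.02, 0, 0],
  [0, 0, 0, 0, 0],
], squeeze=50)

```text
t: 6.92
eef_pos: [488.8, 240.7, 157.1]
eef_rot: [0.003, 0.737, 0.675, -0.003]
force: [0.2, -0.4, -0.7]
width: 22.4
```

```bash
cat > ax.py <<'E'
from h import *
from scipy.optimize import least_squares
o=get_obs(); e=o["eef_pos"]; go([488,246,150],-5.3)
p,d=camera("scene"); np.savez("scene2.npz",p=p,d=d); P=cloud("scene",dict(d=d))
m=(np.hypot(P[:,0]-e[0],P[:,1]-e[1])<25)&(P[:,2]>e[2]-80)&(P[:,2]<e[2]-15)&(P[:,2]>66); Q=P[m]
z0=e[2]-80
f=lambda p:np.hypot(Q[:,0]-p[0]-p[2]*(Q[:,2]-z0),Q[:,1]-p[1]-p[3]*(Q[:,2]-z0))-12
s=least_squares(f,[e[0],e[1],0,0],loss='soft_l1',f_scale=2);print(len(Q),"axis at foot",s.x[:2].round(1),"slope",s.x[2:].round(3))
E
python3 ax.py
```

```text
t 6.9167 pos [488.8 240.7 157.1] beta -5.0 tilt z [-0.001 -0.008 -1.   ] j [-0.62  0.46  0.17  1.82 -0.09  0.87 -0.5 ] F [ 0.2 -0.4 -0.7] w 22.4
shift m [ 0.0053 -0.0013  0.0071] turn 0.005 n rows 0.2
158 axis at foot [485.6 243.4] slope [0.026 0.013]
```

Request:
apply_moves([
  [0.005, 0, 0, 0, 0],
  [0, 0, 0, 0, 0],
  [0, 0, 0, 0, 0],
])

```text
t: 7.22
eef_pos: [491.2, 244.3, 160.5]
eef_rot: [0.003, 0.739, 0.674, -0.002]
force: [-0.3, 0.2, -1.4]
width: 22.8
```

```bash
python3 ax.py
```

```text
t 7.2167 pos [491.2 244.3 160.5] beta -5.2 tilt z [ 0.002 -0.008 -1.   ] j [-0.63  0.46  0.18  1.81 -0.09  0.88 -0.51] F [-0.3  0.2 -1.4] w 22.8
shift m [ 0.0014 -0.0034  0.0105] turn 0.001 n rows 0.3
159 axis at foot [488.  246.8] slope [0.03  0.017]
```

Request:
apply_moves([
  [0.001, -0.0015, 0.012, 0, 0],
  [0, 0, 0.012, 0, 0],
  [0, 0, 0.008, 0, 0],
])

```text
t: 7.52
eef_pos: [492.5, 246.7, 132.8]
eef_rot: [0.004, 0.739, 0.674, 0.003]
force: [-5.1, -1.0, 5.0]
width: 22.5
```

```bash
python3 ax.py
```

```text
t 7.5167 pos [492.5 246.7 132.8] beta -5.2 tilt z [ 0.01  -0.002 -1.   ] j [-0.63  0.49  0.17  1.84 -0.1   0.81 -0.5 ] F [-5.1 -1.   5. ] w 22.5
shift m [-0.0012 -0.0043 -0.0173] turn 0.001 n rows 0.4
121 axis at foot [488.3 248. ] slope [0.052 0.035]
```

Request:
apply_moves([
  [-0.001, -0.004, 0.002, 0, 0],
  [0, 0, 0.01, 0, 0],
  [0, 0, 0.008, 0, 0],
])

```text
t: 7.82
eef_pos: [488.9, 246.2, 112.6]
eef_rot: [0.005, 0.739, 0.674, 0.004]
force: [-0.1, 0.5, -1.3]
width: 22.5
```

```bash
python3 ax.py
```

```text
t 7.8167 pos [488.9 246.2 112.6] beta -5.2 tilt z [ 0.012 -0.001 -1.   ] j [-0.62  0.51  0.16  1.88 -0.11  0.75 -0.5 ] F [-0.1  0.5 -1.3] w 22.5
shift m [-0.0003 -0.0005 -0.0374] turn 0.001 n rows 0.9
71 axis at foot [485.6 250.1] slope [ 0.042 -0.007]
```

Free and centred, with about 10 mm to go.

Request:
apply_moves([
  [0, -0.001, 0.006, 0, 0],
  [0, 0, 0.005, 0, 0],
  [0, 0, 0.003, 0, 0],
])

```text
t: 8.12
eef_pos: [488.2, 247.1, 100.8]
eef_rot: [0.004, 0.739, 0.674, 0.005]
force: [-13.5, -5.9, 58.3]
width: 22.3
```

Request:
apply_moves([
  [0, 0, 0.003, 0, 0],
  [0, 0, 0.003, 0, 0],
])

```text
t: 8.28
eef_pos: [487.9, 247.0, 101.0]
eef_rot: [0.003, 0.739, 0.674, 0.006]
force: [-9.4, -3.7, 33.3]
width: 22.5
```

```bash
python3 ax.py
```

```text
t 8.2833 pos [487.9 247.  101. ] beta -5.3 tilt z [ 0.014  0.004 -1.   ] j [-0.62  0.53  0.16  1.9  -0.11  0.71 -0.49] F [-9.4 -3.7 33.3] w 22.5
shift m [-0.0008  0.0008 -0.049 ] turn 0.001 n rows 1.2
45 axis at foot [486.6 248.3] slope [-0.003  0.037]
```

Request:
apply_moves([
  [0, 0, 0, 0, 0.6],
  [0, 0, 0, 0, 0.6],
  [0, 0, 0, 0, 0.8],
  [0, 0, 0, 0, 0.8],
  [0, 0, 0, 0, 0.8],
])

```text
t: 8.75
eef_pos: [488.9, 247.5, 102.2]
eef_rot: [0.003, 0.739, 0.674, 0.008]
force: [-0.1, 0.6, 0.4]
width: 68.5
```

```bash
python3 ax.py
```

```text
t 8.75 pos [488.9 247.5 102.2] beta -5.3 tilt z [ 0.017  0.006 -1.   ] j [-0.62  0.52  0.16  1.89 -0.11  0.71 -0.49] F [-0.1  0.6  0.4] w 68.5
shift m [-0.0012  0.     -0.0479] turn 0.0 n rows 1.1
47 axis at foot [487.5 250.3] slope [ 0.009 -0.028]
```

Request:
apply_moves([
  [0, 0, -0.02, 0, 1],
  [0, 0, -0.035, 0, 1],
  [0, 0, -0.035, 0, 1],
  [0, 0, -0.035, 0, 1],
  [0, 0, 0, 0, 1],
])

```text
t: 9.22
eef_pos: [485.3, 246.0, 227.5]
eef_rot: [0.003, 0.739, 0.674, 0.003]
force: [1.5, 0.7, 0.8]
width: 85.5
```

```bash
python3 - <<'E'
from h import *
plan([[517.8,74.4,215]],-8.5)
a=[]
for c,(x,y,w,h) in(("scene",(295,110,130,98)),("top",(190,175,130,98))):
    p,d=camera(c); np.savez(f"{c}3.npz",p=p,d=d); a.append(cv2.resize(p[y:y+h,x:x+w,::-1],(400,300)))
cv2.imwrite("pics/placed.png",np.hstack(a))
np.set_printoptions(precision=1,suppress=True)
P=cloud("scene",np.load("scene3.npz")); m=(np.hypot(P[:,0]-487,P[:,1]-247)<25)&(P[:,2]>70)&(P[:,2]<160);Q=P[m];print("cart pts",len(Q),Q.max(0),Q.mean(0)); t=Q[Q[:,2]>128]; print("top",t.mean(0))
E
```

```text
start [485.3 246.  227.5] beta -5.3 w 85.5 F [1.5 0.7 0.8] j [-0.65  0.38  0.19  1.73 -0.08  1.03 -0.53] t 9.22
0 [-0.034, 0.01, np.float64(0.002), np.float64(0.011)] [492. 212. 225.]
1 [-0.033, 0.01, np.float64(0.002), np.float64(0.011)] [498. 177. 222.]
2 [-0.033, 0.01, np.float64(0.002), np.float64(0.011)] [505. 143. 220.]
3 [-0.033, 0.011, np.float64(0.002), np.float64(0.011)] [511. 109. 217.]
4 [-0.033, 0.011, np.float64(0.002), np.float64(0.011)] [518.  74. 215.]
cart pts 198 [501.1 257.9 139.9] [492.6 242.4 109.3]
top [490.1 245.3 134.9]
```

View pics/placed.png

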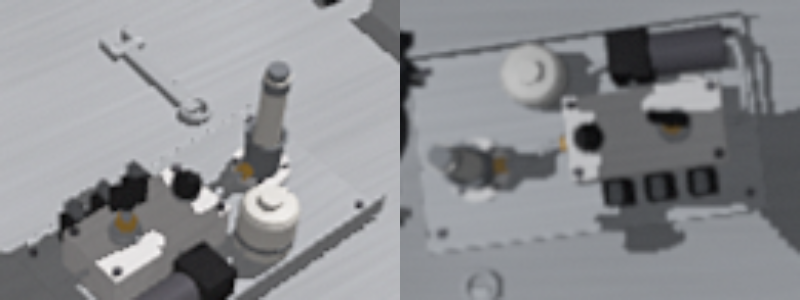

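The cartridge stands upright in the cup, at scene px about (380,148), with its top at about 137 mm as expected, and the grip is released. Next is the throttle.

Request:
apply_moves([
  [-0.034, 0.01, 0.001, 0.01, 1],
  [-0.033, 0.01, 0.001, 0.01, 1],
  [-0.033, 0.01, 0.001, 0.01, 1],
  [-0.033, 0.011, 0.001, 0.01, 1],
  [-0.027, 0.009, 0, 0.01, 1],
])

```text
t: 9.73
eef_pos: [511.9, 84.6, 210.4]
eef_rot: [-0.002, 0.75, 0.661, -0.004]
force: [0.2, 0.8, 0.7]
width: 85.6
```

Request:
apply_moves([
  [0, 0, 0, 0, 1],
  [0, 0, 0, 0, 1],
])

```text
t: 9.9
eef_pos: [511.3, 76.1, 207.2]
eef_rot: [-0.002, 0.754, 0.657, -0.007]
force: [-0.8, 0.4, -0.2]
width: 85.8
```

```bash
python3 -c "
from h import *
go([517.8,74.4,140],-8.5)"
```

```text
t 9.9 pos [511.3  76.1 207.2] beta -7.9 tilt z [-0.013 -0.006 -1.   ] j [-0.36  0.38  0.23  1.81 -0.1   0.98 -0.23] F [-0.8  0.4 -0.2] w 85.8
shift m [-0.0003  0.0075  0.0671] turn 0.011 n rows 1.6
```

Request:
apply_moves([
  [0, 0.006, 0.025, 0.01, 1],
  [0, 0, 0.025, 0, 1],
  [0, 0, 0.015, 0, 1],
  [0, 0, 0, 0, 1],
])

```text
t: 10.23
eef_pos: [515.1, 76.1, 136.5]
eef_rot: [-0.003, 0.757, 0.653, -0.009]
force: [-0.9, -0.4, 0.3]
width: 85.4
```

```bash
python3 -c "
from h import *
go([517.8,74.4,90],-8.5)"
```

```text
t 10.2333 pos [515.1  76.1 136.5] beta -8.4 tilt z [-0.017 -0.007 -1.   ] j [-0.34  0.46  0.22  1.89 -0.13  0.81 -0.21] F [-0.9 -0.4  0.3] w 85.4
shift m [-0.0009  0.0037  0.0464] turn 0.001 n rows 1.1
```

Request:
apply_moves([
  [-0.001, 0.002, 0.018, 0, 1],
  [0, 0, 0.018, 0, 1],
  [0, 0, 0.008, 0, 1],
  [0, 0, 0, 0, 1],
])

```text
t: 10.57
eef_pos: [514.7, 78.2, 89.7]
eef_rot: [-0.005, 0.756, 0.655, -0.01]
force: [-0.0, 0.2, -0.6]
width: 85.5
```

```bash
python3 -c "
from h import *
go([517.8,74.4,90],-8.5)"
```

```text
t 10.5667 pos [514.7  78.2  89.7] beta -8.2 tilt z [-0.021 -0.006 -1.   ] j [-0.33  0.53  0.2   1.94 -0.15  0.71 -0.19] F [-0.   0.2 -0.6] w 85.5
shift m [-0.0033  0.0036 -0.0004] turn 0.006 n rows 0.1
```

Request:
apply_moves([
  [-0.003, 0.003, 0, 0.005, 0.5],
  [0, 0, 0.001, 0, 0.5],
  [0, 0, 0.001, 0, 0.5],
  [0, 0, 0.001, 0, 0.3],
], squeeze=40)

```text
t: 10.9
eef_pos: [518.5, 75.8, 88.9]
eef_rot: [-0.004, 0.757, 0.654, -0.009]
force: [-0.3, 0.3, 0.1]
width: 39.0
```

```bash
python3 -c "
from h import *
go([517.8,74.4,89],-8.5)"
```

```text
t 10.9 pos [518.5  75.8  88.9] beta -8.4 tilt z [-0.019 -0.005 -1.   ] j [-0.33  0.53  0.2   1.94 -0.15  0.71 -0.18] F [-0.3  0.3  0.1] w 39.0
shift m [-0.0015 -0.0005 -0.0001] turn 0.002 n rows 0.0
```

Request:
apply_moves([
  [-0.001, 0, 0, 0, 0.1],
  [0, 0, 0, 0, 0],
  [0, 0, 0, 0, 0],
  [0, 0, 0, 0, 0],
  [0, 0, 0, 0, 0],
])

```text
t: 11.32
eef_pos: [516.8, 75.0, 90.2]
eef_rot: [-0.005, 0.757, 0.654, -0.009]
force: [-0.1, 0.4, -4.4]
width: 9.2
```

```bash
python3 -c "
from h import *
go([517.8,74.4,89],-8.5);print(get_obs()['wrist_torque'])"
```

```text
t 11.3167 pos [516.8  75.   90.2] beta -8.4 tilt z [-0.02  -0.005 -1.   ] j [-0.32  0.53  0.2   1.94 -0.15  0.71 -0.18] F [-0.1  0.4 -4.4] w 9.2
shift m [-0.0004  0.0011  0.0012] turn 0.003 n rows 0.0
[-0.03958514 -0.48703313  0.09000283]
```

Gripped (9.2 mm). I'll turn clockwise, which is a positive turn about the tool z.

Request:
apply_moves([
  [0, 0.001, 0, 0.1, 0],
  [0, 0, 0, 0.1, 0],
  [0, 0, 0, 0.1, 0],
  [0, 0, 0, 0.1, 0],
])

```text
t: 11.65
eef_pos: [516.7, 75.0, 90.1]
eef_rot: [-0.004, 0.874, 0.485, -0.011]
force: [-1.5, 0.8, -2.4]
width: 9.5
```

```bash
cat > t.py <<'E'
from h import *
go([517.5,74.6,90],-8.5);print(get_obs()['wrist_torque'].round(3))
E
python3 t.py
```

```text
t 11.65 pos [516.7  75.   90.1] beta -32.0 tilt z [-0.022 -0.004 -1.   ] j [-0.4   0.54  0.32  1.94 -0.25  0.72 -0.49] F [-1.5  0.8 -2.4] w 9.5
shift m [0.     0.0009 0.0001] turn -0.41 n rows 0.0
[ 0.    -0.179  0.051]
```

Request:
apply_moves([
  [0, 0, 0, 0.1, 0],
  [0, 0, 0, 0.1, 0],
  [0, 0, 0, 0.1, 0],
  [0, 0, 0, 0.1, 0],
])

```text
t: 11.98
eef_pos: [516.6, 75.2, 89.9]
eef_rot: [-0.002, 0.956, 0.292, -0.011]
force: [-1.7, -0.1, -2.5]
width: 9.1
```

```bash
python3 t.py
```

```text
t 11.9833 pos [516.6  75.2  89.9] beta -56.0 tilt z [-0.022 -0.004 -1.   ] j [-0.48  0.56  0.44  1.94 -0.35  0.74 -0.81] F [-1.7 -0.1 -2.5] w 9.1
shift m [ 0.0005  0.001  -0.0001] turn -0.83 n rows 0.0
[-0.076 -0.094  0.089]
```

Request:
apply_moves([
  [0, 0, 0, 0.08, 0],
  [0, 0, 0, 0.08, 0],
  [0, 0, 0, 0.08, 0],
])

```text
t: 12.23
eef_pos: [516.4, 75.2, 89.9]
eef_rot: [0.0, 0.985, 0.17, -0.011]
force: [-1.8, 0.3, -0.1]
width: 9.1
```

```bash
python3 t.py
```

```text
t 12.2333 pos [516.4  75.2  89.9] beta -70.5 tilt z [-0.023 -0.004 -1.   ] j [-0.53  0.58  0.52  1.94 -0.4   0.75 -1.  ] F [-1.8  0.3 -0.1] w 9.1
shift m [ 0.0008  0.001  -0.0001] turn -1.081 n rows 0.0
[-0.166  0.048  1.239]
```

Request:
apply_moves([
  [0, 0, 0, 0.03, 0],
  [0, 0, 0, 0.03, 0],
])

```text
t: 12.4
eef_pos: [516.4, 75.3, 90.0]
eef_rot: [0.001, 0.99, 0.141, -0.012]
force: [-0.5, -1.8, 0.1]
width: 9.4
```

```bash
python3 t.py
```

```text
t 12.4 pos [516.4  75.3  90. ] beta -73.8 tilt z [-0.023 -0.006 -1.   ] j [-0.54  0.58  0.54  1.94 -0.42  0.76 -1.05] F [-0.5 -1.8  0.1] w 9.4
shift m [0.0009 0.001  0.    ] turn -1.14 n rows 0.0
[-0.32  -0.021  1.997]
```

The torque rose sharply from 0.09 to 2.0 N m, so it is seated. I'll firm up the grip and ease back in small steps to find the angle at which the stop lets go.

Request:
apply_moves([
  [0, 0, 0, 0, 0],
  [0, 0, 0, 0, 0],
], squeeze=80)

```text
t: 12.57
eef_pos: [516.4, 75.3, 90.0]
eef_rot: [0.002, 0.99, 0.144, -0.012]
force: [-0.3, -1.2, -0.9]
width: 9.7
```

```bash
python3 t.py
```

```text
t 12.5667 pos [516.4  75.3  90. ] beta -73.5 tilt z [-0.023 -0.008 -1.   ] j [-0.54  0.58  0.54  1.94 -0.41  0.76 -1.05] F [-0.3 -1.2 -0.9] w 9.7
shift m [ 0.0009  0.001  -0.    ] turn -1.134 n rows 0.0
[-0.34  -0.01   1.873]
```

Request:
apply_moves([
  [0, 0, 0, -0.03, 0],
])

```text
t: 12.65
eef_pos: [516.4, 75.3, 90.0]
eef_rot: [0.002, 0.987, 0.16, -0.012]
force: [-1.0, -1.9, -1.0]
width: 8.7
```

```bash
python3 t.py
```

```text
t 12.65 pos [516.4  75.3  90. ] beta -71.6 tilt z [-0.023 -0.009 -1.   ] j [-0.54  0.58  0.53  1.94 -0.41  0.75 -1.02] F [-1.  -1.9 -1. ] w 8.7
shift m [ 0.0008  0.001  -0.    ] turn -1.101 n rows 0.0
[-0.304 -0.009  1.621]
```

Request:
apply_moves([
  [0, 0, 0, -0.03, 0],
])

```text
t: 12.73
eef_pos: [516.4, 75.3, 90.0]
eef_rot: [0.002, 0.984, 0.177, -0.012]
force: [-1.0, -1.5, -0.9]
width: 8.8
```

```bash
python3 t.py
```

```text
t 12.7333 pos [516.4  75.3  90. ] beta -69.7 tilt z [-0.023 -0.009 -1.   ] j [-0.53  0.58  0.52  1.94 -0.4   0.75 -1.  ] F [-1.  -1.5 -0.9] w 8.8
shift m [ 0.0008  0.001  -0.    ] turn -1.067 n rows 0.0
[-0.268 -0.148  1.196]
```

Request:
apply_moves([
  [0, 0, 0, -0.03, 0],
])

```text
t: 12.82
eef_pos: [516.5, 75.2, 90.0]
eef_rot: [0.002, 0.981, 0.193, -0.012]
force: [-1.1, -0.8, -2.2]
width: 9.0
```

```bash
python3 t.py
```

```text
t 12.8167 pos [516.5  75.2  90. ] beta -67.8 tilt z [-0.023 -0.008 -1.   ] j [-0.53  0.58  0.51  1.94 -0.39  0.75 -0.97] F [-1.1 -0.8 -2.2] w 9.0
shift m [ 0.0007  0.001  -0.    ] turn -1.035 n rows 0.0
[-0.141 -0.15   0.593]
```

The stop lets go near jaw azimuth -66°, so a quarter turn back puts the jaws at about +24°.

Request:
apply_moves([
  [0, 0, 0, -0.1, 0],
  [0, 0, 0, -0.1, 0],
  [0, 0, 0, -0.1, 0],
  [0, 0, 0, -0.1, 0],
  [0, 0, 0, -0.1, 0],
])

```text
t: 13.23
eef_pos: [516.7, 75.0, 90.1]
eef_rot: [-0.003, 0.901, 0.435, -0.01]
force: [-0.4, 0.3, -1.3]
width: 8.8
```

```bash
python3 t.py
```

```text
t 13.2333 pos [516.7  75.   90.1] beta -38.5 tilt z [-0.021 -0.003 -1.   ] j [-0.42  0.55  0.35  1.94 -0.27  0.72 -0.58] F [-0.4  0.3 -1.3] w 8.8
shift m [0.0002 0.0009 0.0001] turn -0.523 n rows 0.0
[-0.047 -0.209 -0.102]
```

Request:
apply_moves([
  [0, 0, 0, -0.1, 0],
  [0, 0, 0, -0.1, 0],
  [0, 0, 0, -0.1, 0],
  [0, 0, 0, -0.1, 0],
  [0, 0, 0, -0.1, 0],
])

```text
t: 13.65
eef_pos: [516.9, 74.9, 90.2]
eef_rot: [-0.008, 0.76, 0.65, -0.007]
force: [-0.1, -0.1, -1.9]
width: 8.8
```

```bash
sed -i 's/-8.5/24.3/' t.py; python3 t.py
```

```text
t 13.65 pos [516.9  74.9  90.2] beta -8.9 tilt z [-0.02   0.003 -1.   ] j [-0.32  0.53  0.19  1.94 -0.16  0.71 -0.18] F [-0.1 -0.1 -1.9] w 8.8
shift m [-0.0002  0.0007  0.0002] turn -0.58 n rows 0.0
[-0.04  -0.161 -0.054]
```

Request:
apply_moves([
  [0, 0, 0, -0.1, 0],
  [0, 0, 0, -0.1, 0],
  [0, 0, 0, -0.1, 0],
  [0, 0, 0, -0.1, 0],
  [0, 0, 0, -0.1, 0],
])

```text
t: 14.07
eef_pos: [517.1, 75.0, 90.3]
eef_rot: [-0.01, 0.569, 0.822, -0.002]
force: [-0.8, 1.3, -2.0]
width: 8.8
```

```bash
python3 t.py
```

```text
t 14.0667 pos [517.1  75.   90.3] beta 20.6 tilt z [-0.019  0.009 -1.   ] j [-0.21  0.52  0.04  1.94 -0.05  0.7   0.22] F [-0.8  1.3 -2. ] w 8.8
shift m [-0.0005  0.0003  0.0003] turn -0.064 n rows 0.0
[-0.097 -0.281 -0.04 ]
```

Request:
apply_moves([
  [0, 0, 0, -0.05, 0],
  [0, 0, 0, 0, 0],
  [0, 0, 0, 0, 0],
  [0, 0, 0, 0, 0],
])

```text
t: 14.4
eef_pos: [517.1, 74.9, 90.3]
eef_rot: [-0.011, 0.549, 0.836, 0.0]
force: [-0.9, 1.5, -2.7]
width: 9.1
```

```bash
python3 t.py; python3 - <<'E'
from h import *
np.set_printoptions(precision=1,suppress=True)
a=[]
for c,(x,y,w,h) in(("scene",(140,120,330,248)),("top",(190,110,300,225))):
    p,d=camera(c); np.savez(f"{c}4.npz",p=p,d=d); a.append(cv2.resize(p[y:y+h,x:x+w,::-1],(400,300)))
cv2.imwrite("pics/final.png",np.hstack(a))
P=cloud("scene",np.load("scene4.npz")); m=(np.hypot(P[:,0]-487,P[:,1]-247)<25)&(P[:,2]>70)&(P[:,2]<160);Q=P[m];t=Q[Q[:,2]>128]; print("cart",len(Q),"top",t.mean(0),Q.max(0))
E
```

```text
t 14.4 pos [517.1  74.9  90.3] beta 23.4 tilt z [-0.019  0.013 -1.   ] j [-0.19  0.52  0.02  1.94 -0.04  0.7   0.26] F [-0.9  1.5 -2.7] w 9.1
shift m [-0.0005  0.0003  0.0003] turn -0.015 n rows 0.0
[-0.123 -0.293  0.026]
cart 198 top [489.6 245.3 134.9] [501.2 257.7 139.1]
```

View pics/final.png

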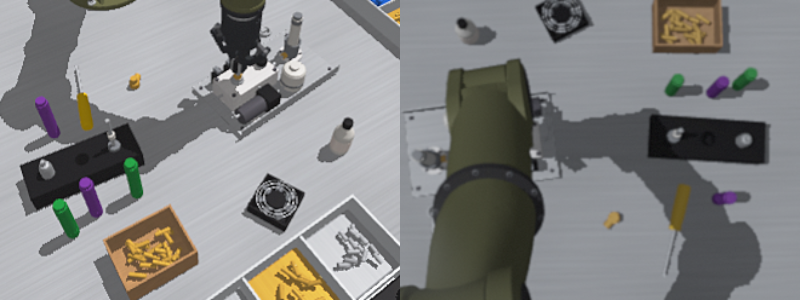

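Final view: cartridge upright in the cup at crop px (293,35), with its top at the same height as before. The damper, the probe and the bench parts are in their places. The grip on the thumbscrew holds at 9.1 mm with 80 N. The elastic unloading I measured at the stop (about 16 N m/rad) is what I'd expect from pad give, so I take the stop as real. The setting is about 89° from it, so I'm handing in.

```bash
python3 -c "
from h import *
print(job_done()); o=get_obs(); print(o['t'],o['width'],o['eef_pos'])"
```

```text
the job is handed in; nothing more can be done
None
the job is handed in; nothing more can be done
```

The job is handed in. The cartridge stands in the holder cup and the throttle is backed off about a quarter turn, with its head still gripped. The robot's clock read about 14.5 s of the 58 s allowed.

- **Cartridge:** I took the white cartridge from the rack's middle hole and lowered it until the cup floor pushed back (58 N peak at the wrist), then let go. The last depth check put its top at about 137 mm, the height expected with its foot on the floor, and it looked upright in the picture.
- **Throttle:** I turned the thumbscrew clockwise until the torque jumped from about 0.09 to 2.0 N m. The stop let go at a jaw angle of about -66°, and I backed off to +23.4°, about 89° open. The grip was set to 80 N, with the fingers 9.1 mm apart.
- **Other parts:** In the last pictures the rack parts and the bench items looked undisturbed. I judged this by eye and did not measure each one.

**Doubts:**
- The seat angle is inferred from torque and is good to a few degrees.
- At the stop the head's long axis was about 16° off the module's x axis, which I could not explain. I trusted the torque, because the springiness at the stop matched the give of the finger pads.
- The arm drifted during the cartridge pick, so the cartridge was gripped about 17 mm higher than planned. The grip held.

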